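Pack the set of round kiln props into the caddy by height

TASK

Pack the set of round kiln props: stand each of the four round props upright in its own compartment of the wooden caddy, graded by height, the tallest next to the caddy's handle and the shortest at the far end. The two square props do not belong to this set: leave them standing where they are, and do not knock any prop over.

Things in the scene. Friction and masses are not known exactly. Their poses are not given: they have to be found in the camera images.
- round_tall: round kiln prop, the tallest of the four round ones: loose, cream fired clay, an upright round tube, 36 mm outer diameter, 24 mm bore, 116 mm high. Origin at the centre of its underside, z up. Hold it with the fingertips over 14 mm above its foot, clear of the caddy rim.
- round_second: round kiln prop, the second tallest of the four round ones: loose, cream fired clay, an upright round tube, 36 mm outer diameter, 24 mm bore, 94 mm high. Origin at the centre of its underside, z up. Hold it with the fingertips over 14 mm above its foot, clear of the caddy rim.
- round_third: round kiln prop, the third tallest of the four round ones: loose, cream fired clay, an upright round tube, 36 mm outer diameter, 24 mm bore, 72 mm high. Origin at the centre of its underside, z up. Hold it with the fingertips over 14 mm above its foot, clear of the caddy rim.
- round_short: round kiln prop, the shortest of the four round ones: loose, cream fired clay, an upright round tube, 36 mm outer diameter, 24 mm bore, 50 mm high. Origin at the centre of its underside, z up. Hold it with the fingertips over 14 mm above its foot, clear of the caddy rim.
- square_high: square kiln prop, the taller of the two; a look-alike that stays where it is: loose, cream fired clay, an upright square block, 42 x 42 mm, with a 14 mm bore down it, 80 mm high. Origin at the centre of its underside, z up, x and y square to its faces.
- square_low: square kiln prop, the shorter of the two; a look-alike that stays where it is: loose, cream fired clay, an upright square block, 42 x 42 mm, with a 14 mm bore down it, 58 mm high. Origin at the centre of its underside, z up, x and y square to its faces.
- caddy: fixed wooden tray 228 x 60 mm, rim 16 mm high, flat handle tongue (62 x 44 x 10 mm, with hole) at its -x end. Three 4 mm cross walls as high as the rim make a row of four compartments, 52 x 52 mm inside, floor 4 mm thick. Origin on the table under the tray's centre (tongue left out); x along it away from the handle, z up. Compartment centres x = -84 (by the handle), -28, 28, 84 mm, y = 0

How it is judged (in metres and radians):
At the end, for the whole second after the job is handed in: Round props upright (0.1 rad) on the compartment floors, tallest to shortest from the handle end, each within 12 mm of its compartment's centre along and across the caddy, released and at rest; square props upright, within 20 mm of where they began (x of round_tall in the frame of caddy between -0.096 and -0.072 m and y of round_tall in the frame of caddy between -0.012 and 0.012 m and z of round_tall in the frame of caddy between 0.001 and 0.008 m and angle between each of round_tall, round_second, round_third, round_short, square_high, square_low's own z axis and vertical below 0.1 rad and linear speed of each of round_tall, round_second, round_third, round_short, square_high, square_low below 0.02 m/s and x of round_second in the frame of caddy between -0.04 and -0.016 m and y of round_second in the frame of caddy between -0.012 and 0.012 m and z of round_second in the frame of caddy between 0.001 and 0.008 m and x of round_third in the frame of caddy between 0.016 and 0.04 m and y of round_third in the frame of caddy between -0.012 and 0.012 m and z of round_third in the frame of caddy between 0.001 and 0.008 m and x of round_short in the frame of caddy between 0.072 and 0.096 m and y of round_short in the frame of caddy between -0.012 and 0.012 m and z of round_short in the frame of caddy between 0.001 and 0.008 m and distance of each of square_high, square_low from where it was at the start of the episode below 0.02 m); the robot touches nothing.
It fails at once if a square prop is moved 20 mm or more from its place (distance of any of square_high, square_low from where it was at the start of the episode above 0.02 m).
It fails at once if a prop is knocked over (angle between any of round_tall, round_second, round_third, round_short, square_high, square_low's own z axis and vertical above 0.8 rad).
It also fails if it takes over 106 s, if anything falls off the work surface, if the arm or the gripper's body presses on something with over 40 N, if the wrist force passes 120 N, or if a joint passes its speed limit or range.

ROBOT

A 6-joint arm with a two-finger parallel gripper is mounted at the origin on the work surface; the furniture and walls round the work are solid. World frame = base frame: x ahead of the robot, y to its left, z up, the work surface at z = 0. Lengths are in mm, angles in rad, forces in N, time in s.
With the tool pointing down it reaches from about 375 to 925 mm from the base axis. Payload 5.7 kg.
Tool frame: the origin (TCP) lies on the centre line of the jaws, within the pads' length; the fingertips stand robot.nose_length ahead of it and the grasp point (between the pads) lies 3 mm ahead of it (robot.nose_length is the distance from the TCP to the fingertips, in mm); z points along the fingers, y is the line along which they close (so a half turn about z gives the same grasp; the last joint's range is limited). The gripper opens to 88 mm and grips with 3 to 60 N. Pads are 20 mm wide; open, the fingers measure 115 mm over their backs; the gripper's body (75 mm by 178 mm) begins 61 mm behind the grasp point.
Start: joints at [1.041, 0.359, 1.51, -0, 1.272, -0.115], TCP at [241.794, 549.091, 244.623] pointing down, gripper open.
Joint ranges: [-2.97, 2.97], [-1.01, 2.36], [0.21, 2.38], [-0.96, 4.11], [0.2, 2.71], [-2.98, 2.98]. Speed limits (rad/s): [2.39, 2.39, 3.14, 3.14, 3.14, 3.14].

INTERFACE

Orientations are given as a rotation vector (axis times angle).
In Python, from cell import robot gives the robot as it stands. The module is installed in compiled form; this text tells all that it offers.
- The arm moves only by the shell command python3 -m inch 'ROWS' [OPENING] [FORCE]. ROWS is a JSON object of lists of equal length, an entry for each row: "offset": the shift along the world's x, y, z in m, a list of three; "twist": the turn about the world's z in degrees. In form: {"offset": [[tx, ty, tz], ...], "twist": [twist, ...]}. A call has 1 to 10 rows; each row shifts and turns the commanded pose from where the row before left it; what a row does not reach is not made up. A row lasts 1/10 s, in which the tool goes at most 50 mm and 8.59 degrees, less where a joint would pass 70% of its speed; a pose out of reach is approached as far as the arm can. A call with a gripper value outside its range is refused whole. OPENING is the finger opening in m, from 0 to 0.0878, set as the call begins (- or left out, the last holds). The fingers move at their own pace and stop on an object; FORCE is the grip in N (left out, the last holds). Time passes only in rows, so rows that do not move let the fingers close. It gives the time, the measured TCP pose, the force, the opening and the grip force at its end, in the units of the state.
- robot.get_state(): the state, without advancing time (a new reading comes with each control period).
- robot.get_image(name): name is "side" or "top"; returns the picture (420x560x3 uint8, red, green, blue); there is no depth.
- robot.camera_info(name): a dict with "vfov" (degrees; the focal length in pixels is half the picture's height over the tangent of half this angle, whatever the lens; pixels are square), "cx", "cy" (the principal point, pixels), "R" (3x3) and "t" (3): a world point X has camera coordinates R X + t. Camera axes: x right, y down, z forward; pixel columns grow to the right and rows downward; lengths in mm; the calibration is good to about 2 mm. A picture is of the moment at which its call begins. camera_info takes no time and is no camera call.
- robot.hand_in(): hands the job in; it is judged then, once.
The state is a dict: "clock": time; "qpos": joint angles; "joint_velocities": joint speeds; "joint_efforts": joint torques, N m; "tool_pos": TCP position; "eef_rot": TCP orientation; "contact_force": force on the tool from outside, world axes, zero at the start; "moment": the same for the moment, N m; "gripper_width": finger opening in mm; "grasp_force": force on a finger pad.
Only numpy, scipy, OpenCV 4.12 (cv2) and the standard library are available. Lean on these libraries where they do the work, as an engineer would, in place of code of your own. Each camera call takes 0.05 s, during which the arm holds its last target. There are 200 camera calls.

## Working session

There is one attempt and no reset: what is moved stays moved. The work goes in short steps, Python scripts to look and compute and a shell command to move; the robot and the scene stay as the last step left them, time stands still between calls to the robot, and variables do not carry over. Pictures are saved under pics/ and viewed, at most 17 in all, crops included, and the job is handed in when it is done.

```bash
mkdir -p pics; python3 - <<'E'
from cell import robot
import cv2
for n in("top","side"):
    im=robot.get_image(n); cv2.imwrite(f"pics/{n}0.png",im[:,:,::-1]); print(n,robot.camera_info(n))
print(robot.get_state(),robot.nose_length)
E
```

```text
top {'vfov': 53.71398896852971, 'cx': 285.8544297433404, 'cy': 210.3869793057867, 'R': array([[-0.0166865 , -0.99977074, -0.01341729],
       [-0.98699295,  0.01861623, -0.15968204],
       [ 0.15989521,  0.01057824, -0.98707731]]), 't': array([130.0451734 , 495.96118925, 805.32493728])}
side {'vfov': 52.42386412417669, 'cx': 280.4662054506699, 'cy': 215.9066608080997, 'R': array([[-0.59800021,  0.80143189,  0.01013237],
       [ 0.47913661,  0.36759193, -0.79705978],
       [-0.6425137 , -0.47178713, -0.60381541]]), 't': array([ 217.14800074, -261.81443744, 1259.04174819])}
{'clock': 0.1, 'qpos': array([ 1.04093556e+00,  3.59418594e-01,  1.51127661e+00, -3.37767594e-05,
        1.27250521e+00, -1.15061070e-01]), 'joint_velocities': array([-0.00097452, -0.00193438, -0.00306458,  0.00138751,  0.00027614,
       -0.00111232]), 'joint_efforts': array([-2.40534209e-04, -5.16355956e+01, -2.71410871e+01,  6.75482978e-02,
        2.76890391e-02, -1.87548034e-05]), 'tool_pos': array([241.51353732, 548.63026582, 243.920299  ]), 'eef_rot': array([-6.46790634e-01, -3.07380086e+00,  2.41100314e-03]), 'contact_force': array([-1.18727795, -0.44444648,  0.43764114]), 'moment': array([-0.02287457, -0.02014319,  0.00185017]), 'grasp_force': 0.0, 'gripper_width': 87.71813298916848} 22.0
```

View pics/top0.png

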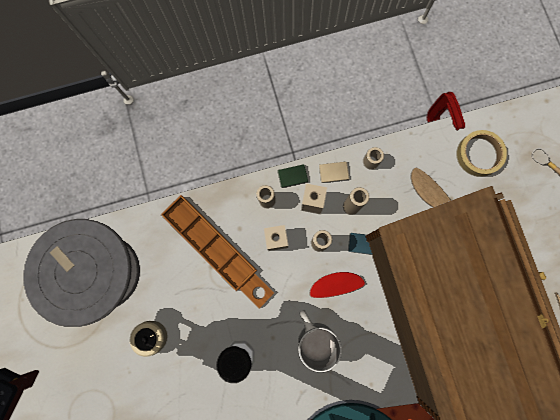

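View pics/side0.png

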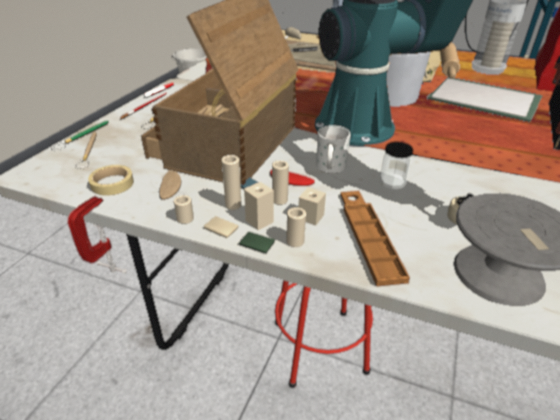

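The top view shows the round props' rims near (358,198) tall, (321,239) second, (266,194) third and (373,157) short. The squares are at (313,198) high and (277,237) low. The caddy runs from (180,210) to (260,292), with the handle at the lower right. The side view agrees with this height order. Next I'll zoom in to get accurate rim positions.

```bash
python3 - <<'E'
import cv2
a=cv2.imread("pics/top0.png")[135:315,155:405]; cv2.imwrite("pics/topc.png",cv2.resize(a,None,fx=3.2,fy=3.2,interpolation=cv2.INTER_CUBIC)[:576,:800])
b=cv2.imread("pics/side0.png")[140:290,160:420]; cv2.imwrite("pics/sidec.png",cv2.resize(b,None,fx=3,fy=3,interpolation=cv2.INTER_CUBIC))
E
```

```text
(no output)
```

View pics/topc.png

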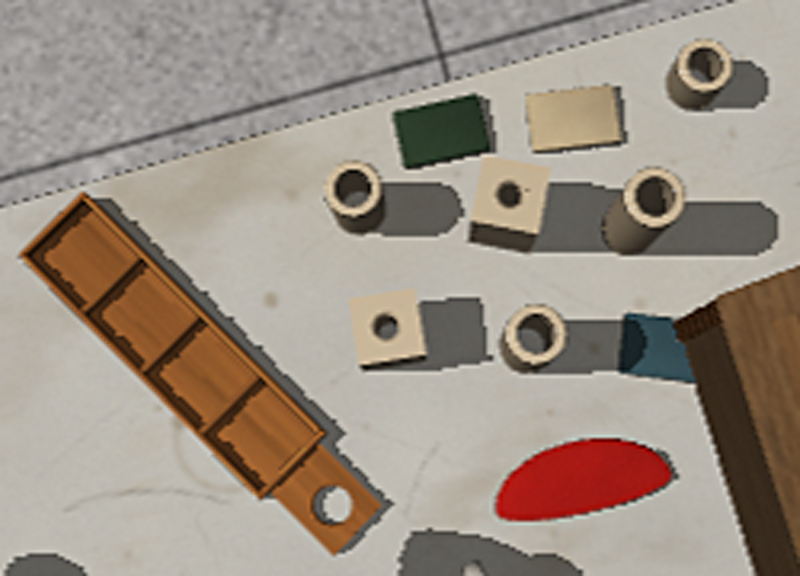

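View pics/sidec.png

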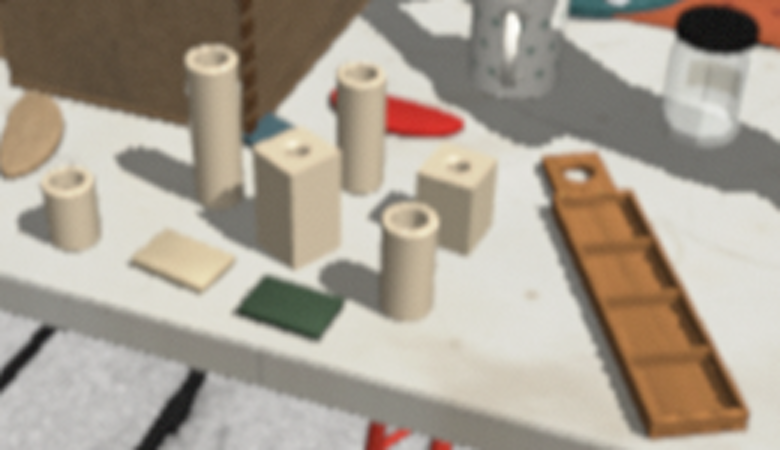

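The crops confirm the order. Rim centres in the top crop are tall (652,197), second (534,336), third (353,188) and short (702,67). The caddy rim corners are at about (22,255), (83,196), (327,435) and (264,497).

```bash
cat > h.py <<'E'
import numpy as np, cv2
from cell import robot
def ray(n,u,v,z):
    c=robot.camera_info(n); f=210/np.tan(np.radians(c["vfov"]/2)); R=c["R"]; o=-R.T@c["t"]
    d=R.T@np.array([(u-c["cx"])/f,(v-c["cy"])/f,1]); return o+d*(z-o[2])/d[2]
def proj(n,X):
    c=robot.camera_info(n); f=210/np.tan(np.radians(c["vfov"]/2)); p=c["R"]@X+c["t"]; return p[:2]/p[2]*f+[c["cx"],c["cy"]]
E
python3 - <<'E'
from h import *
np.set_printoptions(precision=1,suppress=True)
im=cv2.imread("pics/top0.png"); hsv=cv2.cvtColor(im,cv2.COLOR_BGR2HSV)
cc=lambda x,y:((x+.5)/3.2-.5+155,(y+.5)/3.2-.5+135)
top={"tall":(652,197,116),"second":(534,336,94),"third":(353,188,72),"short":(702,67,50),"sqh":(509,193,80),"sql":(385,326,58)}
sd={"tall":(213,60),"second":(361,74),"third":(409,218),"short":(69,180),"sqh":(298,150),"sql":(460,165)}
for k,(x,y,h) in top.items():
    u,v=cc(x,y); P=ray("top",u,v,h)
    s=((sd[k][0]+.5)/3-.5+160,(sd[k][1]+.5)/3-.5+140)
    # ring mask
    m=((hsv[...,2]>170)&(hsv[...,1]>45)).astype(np.uint8)
    w=np.zeros_like(m); cv2.circle(w,(round(u),round(v)),16 if k[0]=="s" and k[1]=="q" else 13,1,-1); m&=w
    cs,_=cv2.findContours(m,cv2.RETR_EXTERNAL,cv2.CHAIN_APPROX_NONE); c=max(cs,key=len); e=cv2.fitEllipse(cv2.convexHull(c)) 
    P2=ray("top",*e[0],h); r=cv2.minAreaRect(c)
    print(k,P,"ring",P2,np.array(e[1]),"side",ray("side",*s,h), hsv[round(v),round(u)], "rect",np.array(r[1]))
    if k[:2]=="sq": 
        b=cv2.boxPoints(r); print(np.array([ray("top",*q,h) for q in b])[:,:2].tolist())
C=np.array([ray("top",*cc(x,y),16)[:2] for x,y in((22,255),(83,196),(327,435),(264,497))])
print(C,np.linalg.norm(C-np.roll(C,-1,0),axis=1),C.mean(0))
a=C[:2].mean(0)-C[2:].mean(0); print("dir x",np.degrees(np.arctan2(a[1],a[0])))
S=np.array([ray("side",*[(q+.5)/3-.5+o for q,o in zip(p,(160,140))],16)[:2] for p in((745,412),(632,192),(556,203),(650,432))]);print("side",S,S.mean(0))
E
```

```text
tall [510.2 -15.1 116. ] ring [510.2 -16.3 116. ] [17.5 18.1] side [513.  -15.9 116. ] [16 66 50] rect [17.7 17. ]
second [432.4  54.3  94. ] ring [433.7  53.8  94. ] [17.7 17.8] side [436.3  52.2  94. ] [30 13 97] rect [17. 17.]
third [527.9 161.6  72. ] ring [527.9 162.5  72. ] [16.5 17.1] side [529.7 159.7  72. ] [18 74 52] rect [15. 16.]
short [607.4 -62.   50. ] ring [608.7 -63.1  50. ] [15.8 16.3] side [610.1 -64.4  50. ] [18 69 48] rect [15. 15.]
sqh [521.3  65.8  80. ] ring [520.   64.2  80. ] [23.3 32.5] side [521.7  64.2  80. ] [18 65 51] rect [21.2 20.6]
[[505.52422005310336, 89.54358905787196], [545.6484987514561, 80.69807569393124], [536.5124922661385, 40.23692694003317], [496.5512987411694, 49.37543613635322]]
sql [443.4 143.4  58. ] ring [443.6 141.2  58. ] [25.5 27.5] side [443.3 142.1  58. ] [ 18  13 100] rect [20.7 20.9]
[[460.59759195764815, 166.30390551060788], [466.71085193369663, 125.300108789375], [426.01912625414445, 119.23484887287759], [419.98121650479123, 159.91587564386856]]
[[498.7 383.4]
 [537.5 344.1]
 [378.1 183.2]
 [339.6 223.6]] [ 55.2 226.5  55.8 225.5] [438.5 283.6]
dir x 45.19708863126729
side [[502.8 382.3]
 [343.4 227.3]
 [388.7 190.6]
 [550.9 345.3]] [446.4 286.4]
```

```bash
python3 - <<'E'
from h import *
im=cv2.imread("pics/top0.png"); hsv=cv2.cvtColor(im,cv2.COLOR_BGR2HSV)
for n in("top","side"):
    im=cv2.imread(f"pics/{n}0.png"); hsv=cv2.cvtColor(im,cv2.COLOR_BGR2HSV)
    m=((hsv[...,1]>140)&(hsv[...,0]<20)&(hsv[...,0]>5)&(hsv[...,2]>50)).astype(np.uint8)
    w=np.zeros_like(m)
    if n=="top": w[190:315,155:285]=1
    else: w[185:290,335:415]=1
    m*=w; cs,_=cv2.findContours(m,cv2.RETR_EXTERNAL,cv2.CHAIN_APPROX_NONE); c=max(cs,key=len)[:,0]
    P=np.array([ray(n,*p,16)[:2] for p in c]).astype(np.float32)
    d=np.array([1,1])/2**.5; e=np.array([-1,1])/2**.5
    s=P@d;t=P@e
    print(n,"along",s.min(),s.max(),"len",np.ptp(s))
    for lo in range(int(s.min())+5,int(s.max()),20):
        k=(s>=lo)&(s<lo+20); print(lo+10,t[k].min().round(1),t[k].max().round(1))
for p in((370,235),(385,235),(495,188),(440,415),(545,290)):
    print(p,[ray("top",*p,z)[:2].round() for z in(0,150,300,400)])
for p in((245,175),(245,120),(192,98),(297,72),(265,0),(160,110)):
    print("side",p,[ray("side",*p,z)[:2].round() for z in(0,150,300,400)])
a=cv2.imread("pics/top0.png")[160:420,340:560];b=cv2.imread("pics/side0.png")[0:200,120:340]
a=cv2.resize(a,(400,473));b=cv2.resize(b,(400,364));o=np.zeros((473,800,3),np.uint8);o[:,:400]=a;o[:364,400:]=b;cv2.imwrite("pics/chest.png",o)
E
```

```text
top along 341.4150119053905 625.6994945634634 len 284.28448265807293
356 -130.1 -88.9
376 -130.2 -88.9
396 -137.5 -80.3
416 -137.6 -80.3
436 -137.7 -80.2
456 -137.8 -80.2
476 -137.9 -80.1
496 -138.1 -80.1
516 -138.2 -81.5
536 -138.3 -81.4
556 -138.4 -81.4
576 -138.5 -79.9
596 -138.6 -79.9
616 -138.7 -81.3
side along 355.24171377137014 636.1177531420344 len 280.8760393706643
370 -136.2 -95.7
390 -136.8 -95.0
410 -142.6 -85.5
430 -143.3 -85.8
450 -143.6 -86.3
470 -143.8 -85.5
490 -144.0 -85.9
510 -143.8 -85.4
530 -144.3 -86.6
550 -144.3 -86.2
570 -144.7 -85.6
590 -144.5 -86.0
610 -145.7 -85.5
630 -145.4 -86.0
(370, 235) [array([449., -55.]), array([434., -27.]), array([419.,   2.]), array([410.,  21.])]
(385, 235) [array([448., -87.]), array([434., -53.]), array([419., -19.]), array([409.,   4.])]
(495, 188) [array([ 545., -327.]), array([ 514., -252.]), array([ 483., -177.]), array([ 462., -127.])]
(440, 415) [array([  90., -176.]), array([ 137., -126.]), array([184., -77.]), array([215., -44.])]
(545, 290) [array([ 329., -409.]), array([ 335., -320.]), array([ 340., -230.]), array([ 344., -171.])]
side (245, 175) [array([400., -80.]), array([581.,  82.]), array([763., 245.]), array([884., 354.])]
side (245, 120) [array([ 160., -286.]), array([407., -67.]), array([654., 152.]), array([818., 298.])]
side (192, 98) [array([ 137., -537.]), array([ 390., -250.]), array([643.,  38.]), array([812., 230.])]
side (297, 72) [array([-294., -411.]), array([  77., -158.]), array([448.,  95.]), array([695., 264.])]
side (265, 0) [array([-1298., -1364.]), array([-653., -850.]), array([  -8., -337.]), array([422.,   5.])]
side (160, 110) [array([ 268., -545.]), array([ 485., -255.]), array([703.,  35.]), array([848., 228.])]
```

View pics/chest.png

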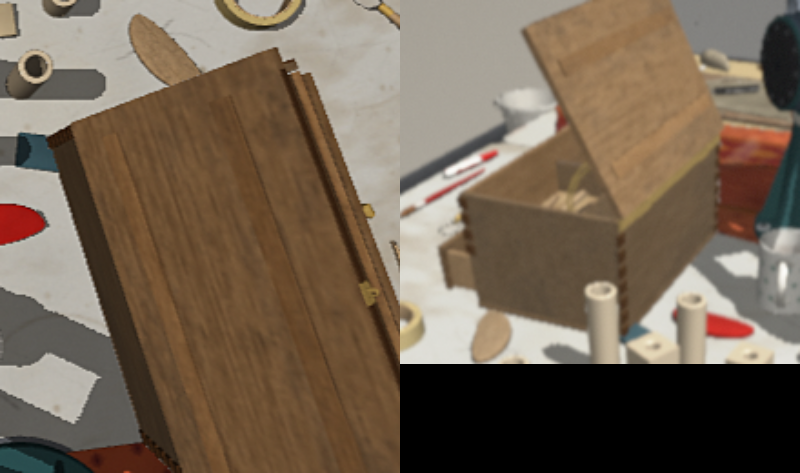

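The caddy centre comes out near (443,286) with its x axis at about 45°. The chest corner is near (433,-35) and about 165 mm high, and the lid leans away from the work. I'll place from shortest to tallest, so the gripper body always stays above the props already in the caddy.

```bash
R='{"offset":[[0.0184,-0.0306,-0.003],[0.0184,-0.0306,-0.003],[0.0184,-0.0306,-0.003],[0.0184,-0.0306,-0.003],[0.0184,-0.0306,-0.003],[0.0184,-0.0306,-0.003],[0.0184,-0.0306,-0.003],[0.0184,-0.0306,-0.003],[0.0184,-0.0306,-0.003],[0.0184,-0.0306,-0.003]],"twist":[0,0,0,0,0,0,0,0,0,0]}' ; unset R
python3 -m inch '{"offset":[[0.0184,-0.0306,-0.003],[0.0184,-0.0306,-0.003],[0.0184,-0.0306,-0.003],[0.0184,-0.0306,-0.003],[0.0184,-0.0306,-0.003],[0.0184,-0.0306,-0.003],[0.0184,-0.0306,-0.003],[0.0184,-0.0306,-0.003],[0.0184,-0.0306,-0.003],[0.0184,-0.0306,-0.003]],"twist":[0,0,0,0,0,0,0,0,0,0]}' 0.06 15
python3 -m inch '{"offset":[[0.0184,-0.0306,-0.003],[0.0184,-0.0306,-0.003],[0.0184,-0.0306,-0.003],[0.0184,-0.0306,-0.003],[0.0184,-0.0306,-0.003],[0.0184,-0.0306,-0.003],[0.0184,-0.0306,-0.003],[0.0184,-0.0306,-0.003],[0.0184,-0.0306,-0.003],[0.0184,-0.0306,-0.003]],"twist":[0,0,0,0,0,0,0,0,0,0]}'
python3 -m inch '{"offset":[[0,0,0],[0,0,0],[0,0,0]],"twist":[0,0,0]}'
python3 - <<'E'
from h import *
for p in((178,345),):
    print(ray("top",(p[0]+.5)/3.2-.5+155,(p[1]+.5)/3.2-.5+135,16))
p=(649,300);print(ray("side",(p[0]+.5)/3-.5+160,(p[1]+.5)/3-.5+140,16))
E
```

```text
clock: 1.1
tool_pos: [426.1, 241.7, 214.3]
eef_rot: [-0.647, -3.074, 0.001]
contact_force: [0.4, -0.2, -0.3]
gripper_width: 60.0
grasp_force: 0.0
clock: 2.1
tool_pos: [610.1, -64.2, 184.1]
eef_rot: [-0.647, -3.073, 0.0]
contact_force: [1.3, 0.3, -0.1]
gripper_width: 60.0
grasp_force: 0.0
clock: 2.4
tool_pos: [608.8, -62.0, 184.3]
eef_rot: [-0.646, -3.073, -0.0]
contact_force: [-0.4, 0.5, 0.1]
gripper_width: 60.0
grasp_force: 0.0
[437.58567591 279.76230766  16.        ]
[445.18735689 291.77614871  16.        ]
```

```bash
python3 -m inch '{"offset":[[0,0,-0.016],[0,0,-0.016],[0,0,-0.016],[0,0,-0.016],[0,0,-0.016],[0,0,-0.016],[0,0,-0.016],[0,0,-0.016],[0,0,-0.01],[0,0,-0.006]],"twist":[0,0,0,0,0,0,0,0,0,0]}'
python3 -m inch '{"offset":[[0,0,0],[0,0,0],[0,0,0],[0,0,0],[0,0,0],[0,0,0],[0,0,0],[0,0,0]],"twist":[0,0,0,0,0,0,0,0]}' 0.02 15
```

```text
clock: 3.4
tool_pos: [609.0, -61.8, 40.0]
eef_rot: [-0.645, -3.073, -0.0]
contact_force: [-0.1, 0.8, -1.0]
gripper_width: 59.8
grasp_force: 0.0
clock: 4.2
tool_pos: [610.4, -63.1, 41.4]
eef_rot: [0.647, 3.073, -0.0]
contact_force: [-0.7, -1.2, 5.7]
gripper_width: 34.4
grasp_force: 15.0
```

```bash
python3 -m inch '{"offset":[[0,0,0.008],[0,0,0.016],[0,0,0.022],[0,0,0.024],[0,0,0.024],[0,0,0.02]],"twist":[0,0,0,0,0,0]}'
python3 -m inch '{"offset":[[-0.0054,0.0204,0],[-0.0108,0.0408,0],[-0.0108,0.0408,0],[-0.0108,0.0408,0],[-0.0108,0.0408,0],[-0.0108,0.0408,0],[-0.0108,0.0408,0],[-0.0108,0.0408,0],[-0.0108,0.0408,0],[-0.0108,0.0408,0]],"twist":[0,0,0,0,0,0,0,0,0,0]}'
python3 -m inch '{"offset":[[-0.0054,0.0204,-0.02],[0,0,-0.02],[0,0,-0.02],[0,0,0],[0,0,0],[0,0,0]],"twist":[0,0,0,0,0,0]}'
python3 - <<'E'
from h import *
a=robot.get_image("top")[:,:,::-1];b=robot.get_image("side")[:,:,::-1]
cv2.imwrite("pics/t1.png",a);cv2.imwrite("pics/s1.png",b);print(robot.get_state()["tool_pos"])
o=np.hstack([cv2.resize(a[170:320,150:285],(400,444),interpolation=2),cv2.resize(b[160:310,320:455],(400,444),interpolation=2)]);cv2.imwrite("pics/c1.png",o)
E
```

```text
clock: 4.8
tool_pos: [609.8, -62.9, 156.1]
eef_rot: [0.647, 3.074, -0.0]
contact_force: [-0.5, -0.1, -0.7]
gripper_width: 34.3
grasp_force: 15.0
clock: 5.8
tool_pos: [506.2, 326.2, 154.8]
eef_rot: [-0.647, -3.074, 0.0]
contact_force: [2.1, 0.9, -0.4]
gripper_width: 34.6
grasp_force: 15.0
clock: 6.4
tool_pos: [502.6, 345.3, 95.8]
eef_rot: [0.647, 3.073, 0.001]
contact_force: [0.3, 0.2, -1.2]
gripper_width: 34.4
grasp_force: 15.0
[502.68668976 345.25135588  95.89826891]
```

View pics/c1.png

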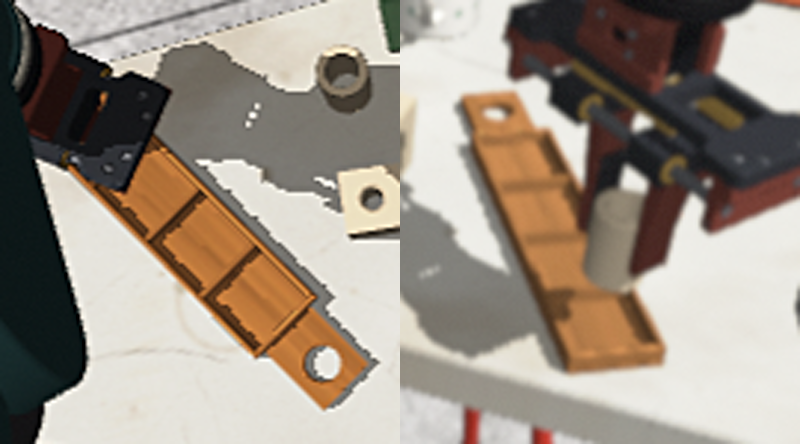

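The prop hangs in the jaws at side crop (606,278), over compartment 4. I'll compare the two within the same view.

```bash
python3 - <<'E'
from h import *
s=2.963
c=lambda x,y,z: ray("side",320+(x-400)/s,160+y/s,z)[:2].round(1)
print("foot",c(606,278,55),"top",c(620,203,105))
for p in((548,297),(632,288),(661,345),(568,357)): print(c(*p,16))
b=cv2.imread("pics/s1.png");print(b.shape)
cv2.imwrite("pics/c2.png",cv2.resize(b[215:295,350:440],(800,711),interpolation=2)[:600])
E
```

```text
foot [510.5 343.9] top [503.8 340.4]
[504.7 309.4]
[465.5 347.3]
[501.4 381.8]
[543.7 342.4]
(420, 560, 3)
```

View pics/c2.png

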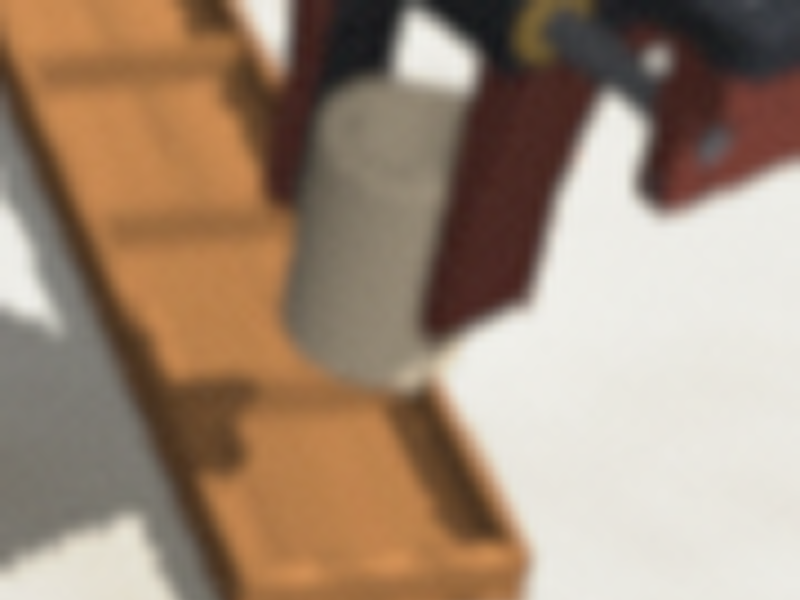

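```bash
python3 -m inch '{"offset":[[-0.001,0.002,-0.01],[0,0,-0.01],[0,0,-0.01],[0,0,-0.008],[0,0,-0.004],[0,0,-0.003],[0,0,-0.003],[0,0,-0.001],[0,0,0],[0,0,0]],"twist":[0,0,0,0,0,0,0,0,0,0]}'
```

```text
clock: 7.5
tool_pos: [501.0, 347.2, 45.9]
eef_rot: [0.647, 3.074, 0.0]
contact_force: [-0.1, 0.1, -0.5]
gripper_width: 34.7
grasp_force: 15.0
```

```bash
python3 -m inch '{"offset":[[0,0,0],[0,0,0],[0,0,0],[0,0,0.005],[0,0,0.015],[0,0,0.02],[0,0,0.02],[0,0,0.02],[0,0,0.02],[0,0,0.02]],"twist":[0,0,0,0,0,0,0,0,0,0]}' 0.055
python3 -m inch '{"offset":[[0.0035,-0.0232,0],[0.0035,-0.0232,0],[0.0035,-0.0232,0],[0.0035,-0.0232,0],[0.0035,-0.0232,0],[0.0035,-0.0232,0],[0.0035,-0.0232,0],[0.0035,-0.0232,0],[0,0,0],[0,0,0]],"twist":[8.5,8.5,8.5,8.5,8.5,8.5,8.5,8.5,0,0]}'
python3 - <<'E'
from h import *
a=robot.get_image("top")[:,:,::-1];b=robot.get_image("side")[:,:,::-1]
cv2.imwrite("pics/t2.png",a);cv2.imwrite("pics/s2.png",b)
o=np.hstack([cv2.resize(a[170:320,150:285],(400,444),interpolation=2),cv2.resize(b[160:310,320:455],(400,444),interpolation=2)]);cv2.imwrite("pics/c3.png",o)
E
```

```text
clock: 8.5
tool_pos: [500.9, 347.2, 167.9]
eef_rot: [0.647, 3.073, 0.001]
contact_force: [0.5, 0.6, -0.2]
gripper_width: 54.9
grasp_force: 0.0
clock: 9.5
tool_pos: [529.1, 161.5, 166.6]
eef_rot: [-1.176, 2.912, 0.0]
contact_force: [-0.0, -0.8, 0.2]
gripper_width: 54.9
grasp_force: 0.0
```

View pics/c3.png

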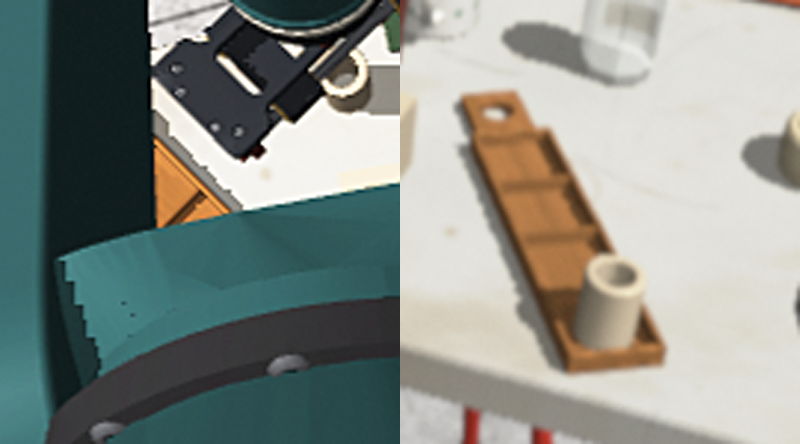

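The short prop stands in compartment 4, with its rim at crop (617,272). I'll measure where it landed while picking up the third.

```bash
python3 - <<'E'
from h import *
s=2.963
print(ray("side",320+(617-400)/s,160+272/s,54))
E
python3 -m inch '{"offset":[[0,0,-0.016],[0,0,-0.016],[0,0,-0.016],[0,0,-0.016],[0,0,-0.016],[0,0,-0.016],[0,0,-0.012],[0,0,-0.01],[0,0,0],[0,0,0]],"twist":[0,0,0,0,0,0,0,0,0,0]}'
python3 -m inch '{"offset":[[0,0,0],[0,0,0],[0,0,0],[0,0,0],[0,0,0],[0,0,0],[0,0,0],[0,0,0]],"twist":[0,0,0,0,0,0,0,0]}' 0.02 15
```

```text
[500.63783583 346.46891781  54.        ]
clock: 10.6
tool_pos: [528.9, 161.7, 47.7]
eef_rot: [-1.183, 2.91, -0.0]
contact_force: [1.0, -1.2, -0.3]
gripper_width: 55.0
grasp_force: 0.0
clock: 11.4
tool_pos: [529.3, 161.5, 48.1]
eef_rot: [-1.182, 2.909, -0.001]
contact_force: [0.7, -0.4, 5.6]
gripper_width: 32.9
grasp_force: 15.0
```

```bash
python3 -m inch '{"offset":[[0,0,0.008],[0,0,0.016],[0,0,0.02],[0,0,0.02],[0,0,0.016],[0,0,0.01]],"twist":[0,0,0,0,0,0]}'
python3 -m inch '{"offset":[[-0.0066,0.0144,0],[-0.0066,0.0144,0],[-0.0066,0.0144,0],[-0.0066,0.0144,0],[-0.0066,0.0144,0],[-0.0066,0.0144,0],[-0.0066,0.0144,0],[-0.0066,0.0144,0],[-0.0066,0.0144,0],[-0.0066,0.0144,0]],"twist":[0,0,0,0,0,0,0,0,0,0]}'
python3 -m inch '{"offset":[[0,0,-0.02],[0,0,-0.02],[0,0,-0.015],[0,0,0],[0,0,0]],"twist":[0,0,0,0,0]}'
python3 - <<'E'
from h import *
b=robot.get_image("side")[:,:,::-1]
cv2.imwrite("pics/s3.png",b)
cv2.imwrite("pics/c4.png",cv2.resize(b[190:300,320:455],(720,587),interpolation=2))
E
```

```text
clock: 12.0
tool_pos: [528.9, 161.6, 138.9]
eef_rot: [-1.183, 2.91, -0.0]
contact_force: [0.5, -0.7, -1.0]
gripper_width: 33.3
grasp_force: 15.0
clock: 13.0
tool_pos: [462.2, 306.7, 137.7]
eef_rot: [-1.183, 2.91, -0.0]
contact_force: [0.2, -0.2, -1.2]
gripper_width: 33.0
grasp_force: 15.0
clock: 13.5
tool_pos: [462.6, 305.9, 82.7]
eef_rot: [1.183, -2.91, 0.0]
contact_force: [0.9, -0.5, -1.1]
gripper_width: 33.4
grasp_force: 15.0
```

View pics/c4.png

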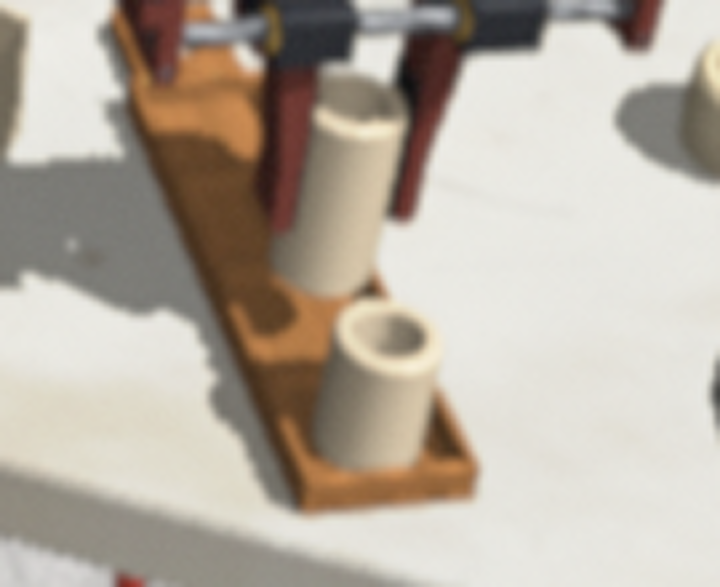

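```bash
python3 - <<'E'
from h import *
c=lambda x,y,z: ray("side",320+x/5.333,190+y/5.333,z)[:2].round(1)
print("held",c(360,100,107),c(325,262,35),"short",c(388,337,54), "C4 corners",[c(*p,16) for p in((475,465),(302,490))])
print("expected",proj("side",np.array([462.5,306,107])),"meas",320+360/5.333,190+100/5.333)
E
```

```text
held [461.9 307.9] [460.2 306.4] short [504.5 347.3] C4 corners [array([502.1, 384. ]), array([546.8, 343.8])]
expected [386.35027997 208.53253177] meas 387.5042190136884 208.75117194824676
```

```bash
python3 -m inch '{"offset":[[0.001,-0.0015,-0.008],[0,0,-0.008],[0,0,-0.005],[0,0,-0.003],[0,0,-0.003],[0,0,-0.002],[0,0,-0.001],[0,0,0],[0,0,0]],"twist":[0,0,0,0,0,0,0,0,0]}'
python3 -m inch '{"offset":[[0,0,0],[0,0,0],[0,0,0],[0,0,0.005],[0,0,0.02],[0,0,0.025],[0,0,0.03],[0,0,0.03],[0,0,0.03]],"twist":[0,0,0,0,0,0,0,0,0]}' 0.055
```

```text
clock: 14.45
tool_pos: [463.9, 304.0, 52.8]
eef_rot: [-1.183, 2.91, -0.0]
contact_force: [-0.5, -0.2, -1.6]
gripper_width: 32.8
grasp_force: 15.0
clock: 15.35
tool_pos: [463.6, 303.9, 194.2]
eef_rot: [-1.183, 2.91, -0.0]
contact_force: [1.1, 0.1, 0.4]
gripper_width: 55.1
grasp_force: 0.0
```

```bash
python3 -m inch '{"offset":[[-0.0029,-0.0251,0],[-0.0029,-0.0251,0],[-0.0029,-0.0251,0],[-0.0029,-0.0251,0],[-0.0029,-0.0251,0],[-0.0029,-0.0251,0],[-0.0029,-0.0251,0],[-0.0029,-0.0251,0],[-0.0029,-0.0251,0],[-0.0029,-0.0251,0]],"twist":[4.6,4.6,4.6,4.6,4.6,4.6,4.6,4.6,4.6,4.6]}'
python3 -m inch '{"offset":[[0,0,0],[0,0,0]],"twist":[0,0]}'
python3 - <<'E'
from h import *
b=robot.get_image("side")[:,:,::-1]; print(robot.get_state()["qpos"].round(2))
cv2.imwrite("pics/s4.png",b)
cv2.imwrite("pics/c5.png",cv2.resize(b[120:300,200:440],(800,600),interpolation=2))
E
```

```text
clock: 16.35
tool_pos: [432.0, 85.1, 190.9]
eef_rot: [2.151, -2.241, 0.077]
contact_force: [-1.1, -0.3, 0.2]
gripper_width: 55.2
grasp_force: 0.0
clock: 16.55
tool_pos: [431.6, 87.5, 190.5]
eef_rot: [2.155, -2.238, 0.073]
contact_force: [0.9, -0.1, -0.1]
gripper_width: 55.1
grasp_force: 0.0
[ 0.09  0.2   1.91 -0.07  1.04 -2.98]
```

View pics/c5.png

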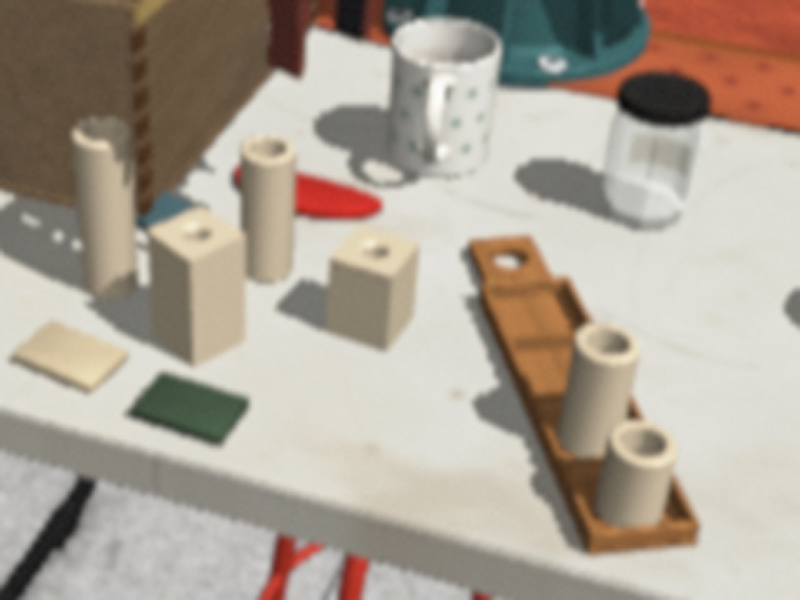

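Third and short both stand in the caddy. The last joint reached its limit, so I'll turn back and check the tilt.

```bash
python3 -m inch '{"offset":[[0,0,0],[0,0,0],[0,0,0],[0,0,0],[0,0,0],[0,0,0]],"twist":[-6,-6,-6,-4,0,0]}'
python3 - <<'E'
from cell import robot
from scipy.spatial.transform import Rotation as R
s=robot.get_state();print(s["qpos"].round(2),s["tool_pos"],R.from_rotvec(s["eef_rot"]).as_matrix().round(3))
E
```

```text
clock: 17.2
tool_pos: [431.8, 87.3, 190.3]
eef_rot: [1.686, -2.599, 0.062]
contact_force: [-1.4, -0.6, 0.7]
gripper_width: 54.9
grasp_force: 0.0
[ 0.09  0.21  1.89 -0.06  1.06 -2.6 ] [431.8449678   87.25677803 190.28224149] [[-0.407 -0.913 -0.014]
 [-0.912  0.407 -0.057]
 [ 0.057 -0.01  -0.998]]
```

```bash
python3 -m inch '{"offset":[[0.0008,-0.0085,0],[0.0008,-0.0085,0],[0.0008,-0.0085,0],[0.0008,-0.0085,0],[0,0,0],[0,0,0]],"twist":[0,0,0,0,0,0]}'
python3 - <<'E'
from h import *
b=robot.get_image("side")[:,:,::-1]
cv2.imwrite("pics/s5.png",b)
cv2.imwrite("pics/c6.png",cv2.resize(b[80:260,200:440],(800,600),interpolation=2))
E
```

```text
clock: 17.8
tool_pos: [434.7, 52.7, 190.2]
eef_rot: [1.683, -2.601, 0.062]
contact_force: [0.5, -0.0, 0.6]
gripper_width: 55.0
grasp_force: 0.0
```

View pics/c6.png

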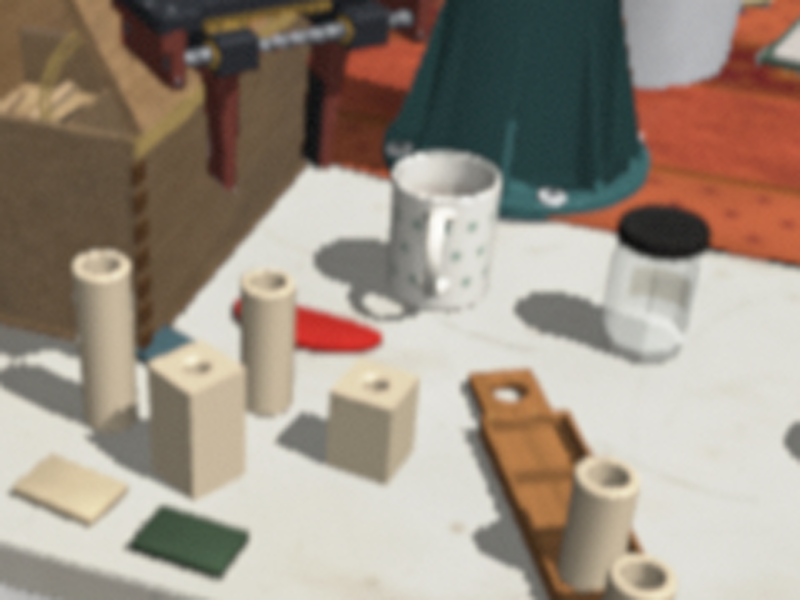

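The jaws at (222) and (320) are centred over the second prop at (269). Descending.

```bash
python3 -m inch '{"offset":[[0,0,-0.014],[0,0,-0.014],[0,0,-0.014],[0,0,-0.014],[0,0,-0.014],[0,0,-0.014],[0,0,-0.014],[0,0,-0.014],[0,0,-0.009],[0,0,0]],"twist":[0,0,0,0,0,0,0,0,0,0]}'
python3 -m inch '{"offset":[[0,0,0],[0,0,0],[0,0,0],[0,0,0],[0,0,0],[0,0,0],[0,0,0],[0,0,0]],"twist":[0,0,0,0,0,0,0,0]}' 0.02 15
```

```text
clock: 18.85
tool_pos: [434.0, 53.3, 68.3]
eef_rot: [1.683, -2.599, 0.06]
contact_force: [-0.1, 0.3, -0.7]
gripper_width: 55.2
grasp_force: 0.0
clock: 19.65
tool_pos: [435.3, 53.1, 69.7]
eef_rot: [1.684, -2.601, 0.063]
contact_force: [-0.2, -0.3, 5.7]
gripper_width: 33.8
grasp_force: 15.0
```

```bash
python3 -m inch '{"offset":[[0,0,0.008],[0,0,0.016],[0,0,0.02],[0,0,0.022],[0,0,0.02],[0,0,0.014]],"twist":[0,0,0,0,0,0]}'
python3 -m inch '{"offset":[[-0.0011,0.0211,0],[-0.0011,0.0211,0],[-0.0011,0.0211,0],[-0.0011,0.0211,0],[-0.0011,0.0211,0],[-0.0011,0.0211,0],[-0.0011,0.0211,0],[-0.0011,0.0211,0],[-0.0011,0.0211,0],[-0.0011,0.0211,0]],"twist":[-2.2,-2.2,-2.2,-2.2,-2.2,-2.2,-2.2,-2.2,-2.2,-2.2]}'
python3 -m inch '{"offset":[[0,0,-0.02],[0,0,-0.02],[0,0,-0.02],[0,0,0],[0,0,0]],"twist":[0,0,0,0,0]}'
python3 - <<'E'
from h import *
b=robot.get_image("side")[:,:,::-1]
cv2.imwrite("pics/s6.png",b)
cv2.imwrite("pics/c7.png",cv2.resize(b[160:300,310:450],(600,600),interpolation=2))
E
```

```text
clock: 20.25
tool_pos: [434.8, 53.1, 170.7]
eef_rot: [1.684, -2.601, 0.063]
contact_force: [0.6, -0.2, -0.9]
gripper_width: 33.8
grasp_force: 15.0
clock: 21.25
tool_pos: [423.1, 264.8, 169.4]
eef_rot: [1.152, -2.868, 0.048]
contact_force: [0.2, 0.2, -0.2]
gripper_width: 34.0
grasp_force: 15.0
clock: 21.75
tool_pos: [423.3, 263.9, 109.4]
eef_rot: [1.154, -2.867, 0.048]
contact_force: [0.9, -1.1, -1.2]
gripper_width: 33.8
grasp_force: 15.0
```

View pics/c7.png

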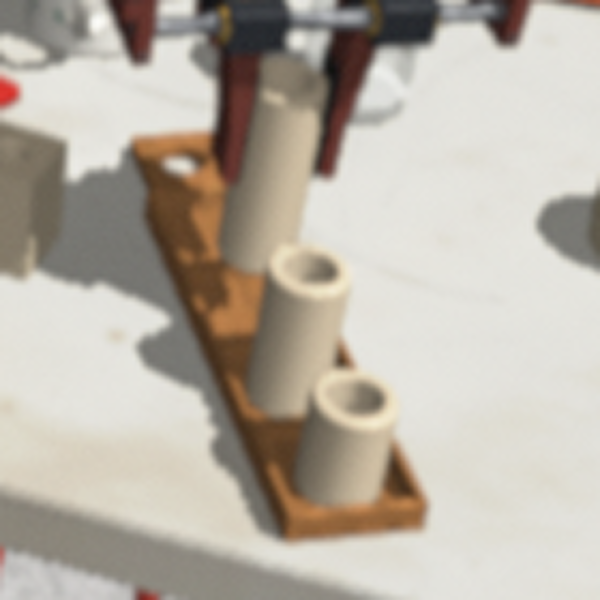

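```bash
python3 - <<'E'
from h import *
c=lambda x,y,z: ray("side",310+x*140/600,160+y*140/600,z)[:2].round(1)
print("held",c(290,85,134),c(256,247,40),"third",c(311,271,76),"short",c(355,401,54))
E
```

```text
held [427.1 267.2] [419.5 261.4] third [466.  305.6] short [505.3 347.9]
```

```bash
python3 -m inch '{"offset":[[0.0005,0.0005,-0.008],[0,0,-0.008],[0,0,-0.007],[0,0,-0.004],[0,0,-0.003],[0,0,-0.003],[0,0,-0.002],[0,0,0],[0,0,0]],"twist":[0,0,0,0,0,0,0,0,0]}'
```

```text
clock: 22.7
tool_pos: [424.3, 264.6, 74.3]
eef_rot: [1.154, -2.868, 0.048]
contact_force: [1.1, -0.5, -0.7]
gripper_width: 33.7
grasp_force: 15.0
```

```bash
python3 -m inch '{"offset":[[0,0,0],[0,0,0],[0,0,0],[0,0,0.005],[0,0,0.015],[0,0,0.02],[0,0,0.025],[0,0,0.03],[0,0,0.03]],"twist":[0,0,0,0,0,0,0,0,0]}' 0.055
python3 -m inch '{"offset":[[0.0087,-0.028,0],[0.0087,-0.028,0],[0.0087,-0.028,0],[0.0087,-0.028,0],[0.0087,-0.028,0],[0.0087,-0.028,0],[0.0087,-0.028,0],[0.0087,-0.028,0],[0.0087,-0.028,0],[0.0087,-0.028,0]],"twist":[-2.4,-2.4,-2.4,-2.4,-2.4,-2.4,-2.4,-2.4,-2.4,-2.4]}'
python3 -m inch '{"offset":[[0,0,0],[0,0,0]],"twist":[0,0]}'
python3 - <<'E'
from h import *
b=robot.get_image("side")[:,:,::-1]
cv2.imwrite("pics/s7.png",b)
cv2.imwrite("pics/c8.png",cv2.resize(b[80:290,180:440],(743,600),interpolation=2))
E
```

```text
clock: 23.6
tool_pos: [423.9, 264.4, 200.6]
eef_rot: [1.154, -2.868, 0.048]
contact_force: [0.3, 0.3, 0.3]
gripper_width: 54.9
grasp_force: 0.0
clock: 24.6
tool_pos: [511.4, -16.6, 199.7]
eef_rot: [0.529, -3.041, 0.031]
contact_force: [0.5, 0.5, -0.6]
gripper_width: 55.5
grasp_force: 0.0
clock: 24.8
tool_pos: [511.1, -15.6, 199.4]
eef_rot: [0.53, -3.04, 0.03]
contact_force: [-0.5, -0.2, 0.2]
gripper_width: 55.2
grasp_force: 0.0
```

View pics/c8.png

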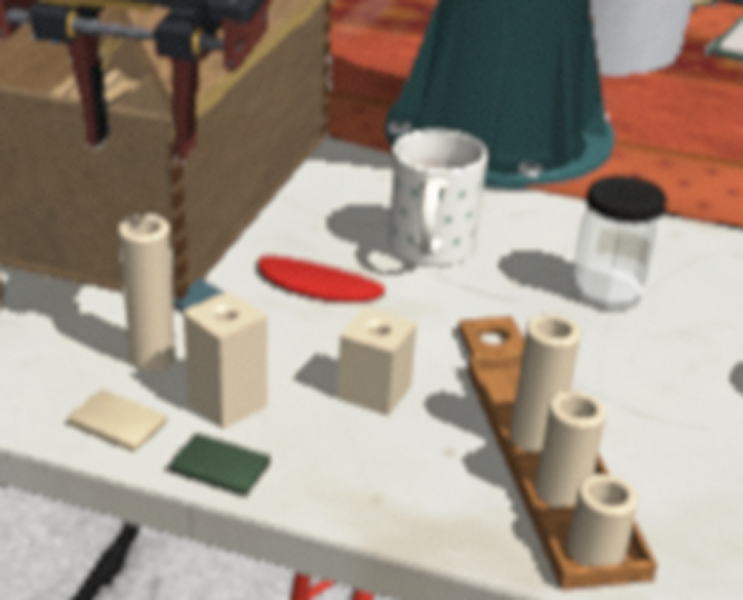

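Three props stand in compartments 2–4, and the jaws are above the tall prop. Picking it up.

```bash
python3 -m inch '{"offset":[[0,0,-0.014],[0,0,-0.014],[0,0,-0.014],[0,0,-0.014],[0,0,-0.014],[0,0,-0.014],[0,0,-0.014],[0,0,-0.014],[0,0,-0.0145],[0,0,0]],"twist":[0,0,0,0,0,0,0,0,0,0]}'
python3 -m inch '{"offset":[[0,0,0],[0,0,0],[0,0,0],[0,0,0],[0,0,0],[0,0,0],[0,0,0],[0,0,0]],"twist":[0,0,0,0,0,0,0,0]}' 0.02 15
```

```text
clock: 25.85
tool_pos: [509.4, -13.9, 71.4]
eef_rot: [0.534, -3.036, 0.029]
contact_force: [-0.5, 0.5, 0.3]
gripper_width: 55.3
grasp_force: 0.0
clock: 26.65
tool_pos: [511.9, -15.4, 73.4]
eef_rot: [0.532, -3.042, 0.032]
contact_force: [-1.0, 0.1, 6.0]
gripper_width: 32.6
grasp_force: 15.0
```

```bash
python3 -m inch '{"offset":[[0,0,0.008],[0,0,0.016],[0,0,0.02],[0,0,0.022],[0,0,0.022],[0,0,0.02],[0,0,0.014],[0,0,0.008]],"twist":[0,0,0,0,0,0,0,0]}'
python3 -m inch '{"offset":[[-0.0127,0.0241,0],[-0.0127,0.0241,0],[-0.0127,0.0241,0],[-0.0127,0.0241,0],[-0.0127,0.0241,0],[-0.0127,0.0241,0],[-0.0127,0.0241,0],[-0.0127,0.0241,0],[-0.0127,0.0241,0],[-0.0127,0.0241,0]],"twist":[2.4,2.4,2.4,2.4,2.4,2.4,2.4,2.4,2.4,2.4]}'
python3 -m inch '{"offset":[[0,0,-0.02],[0,0,-0.02],[0,0,-0.02],[0,0,-0.02],[0,0,-0.01],[0,0,0],[0,0,0]],"twist":[0,0,0,0,0,0,0]}'
python3 - <<'E'
from h import *
b=robot.get_image("side")[:,:,::-1]
cv2.imwrite("pics/s8.png",b)
cv2.imwrite("pics/c9.png",cv2.resize(b[140:290,300:450],(600,600),interpolation=2))
E
```

```text
clock: 27.45
tool_pos: [511.3, -15.5, 204.0]
eef_rot: [0.532, -3.041, 0.032]
contact_force: [0.4, 0.2, -1.3]
gripper_width: 32.5
grasp_force: 15.0
clock: 28.45
tool_pos: [383.0, 226.2, 202.4]
eef_rot: [1.156, -2.866, 0.048]
contact_force: [0.9, -0.6, -1.8]
gripper_width: 32.6
grasp_force: 15.0
clock: 29.15
tool_pos: [384.3, 225.6, 112.9]
eef_rot: [1.154, -2.868, 0.048]
contact_force: [0.7, 0.7, -1.7]
gripper_width: 32.4
grasp_force: 15.0
```

View pics/c9.png

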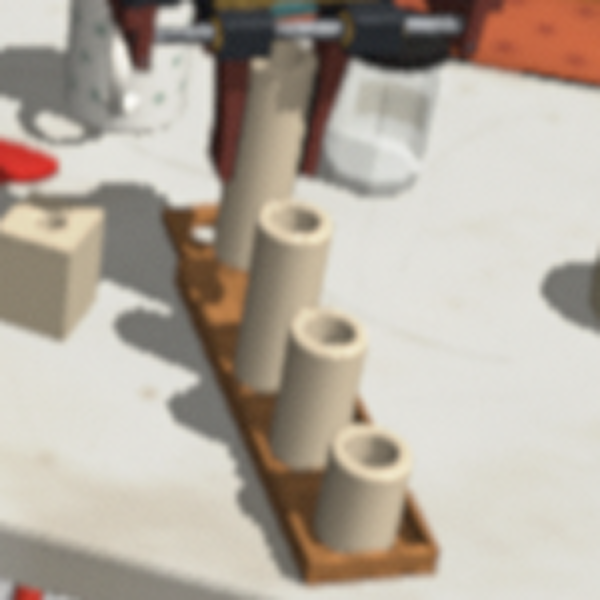

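The tall prop hangs in line above compartment 1. Lowering.

```bash
python3 -m inch '{"offset":[[0,0,-0.008],[0,0,-0.008],[0,0,-0.007],[0,0,-0.004],[0,0,-0.003],[0,0,-0.003],[0,0,-0.002],[0,0,0],[0,0,0]],"twist":[0,0,0,0,0,0,0,0,0]}'
```

```text
clock: 30.1
tool_pos: [384.3, 225.6, 77.8]
eef_rot: [1.154, -2.868, 0.048]
contact_force: [-1.1, -0.2, -1.2]
gripper_width: 32.7
grasp_force: 15.0
```

```bash
python3 -m inch '{"offset":[[0,0,0],[0,0,0],[0,0,0],[0,0,0.005],[0,0,0.015],[0,0,0.02],[0,0,0.025],[0,0,0.03],[0,0,0.035]],"twist":[0,0,0,0,0,0,0,0,0]}' 0.055
python3 -m inch '{"offset":[[0.01,-0.03,0.005],[0.01,-0.03,0.005],[0.01,-0.03,0.005],[0.01,-0.03,0.005],[0.01,-0.03,0.005],[0.01,-0.03,0.005],[0.01,-0.03,0.005],[0,0,0],[0,0,0],[0,0,0]],"twist":[0,0,0,0,0,0,0,0,0,0]}'
python3 - <<'E'
from h import *
a=robot.get_image("top")[:,:,::-1];b=robot.get_image("side")[:,:,::-1]
o=np.hstack([cv2.resize(a[170:320,150:285],(400,444),interpolation=2),cv2.resize(b[160:310,310:445],(400,444),interpolation=2)]);cv2.imwrite("pics/c10.png",o)
E
```

```text
clock: 31.0
tool_pos: [383.4, 225.3, 208.7]
eef_rot: [1.154, -2.866, 0.048]
contact_force: [0.7, -0.2, -0.0]
gripper_width: 55.3
grasp_force: 0.0
clock: 32.0
tool_pos: [453.5, 16.3, 242.6]
eef_rot: [1.154, -2.867, 0.047]
contact_force: [-0.2, -0.2, -1.0]
gripper_width: 55.4
grasp_force: 0.0
```

View pics/c10.png

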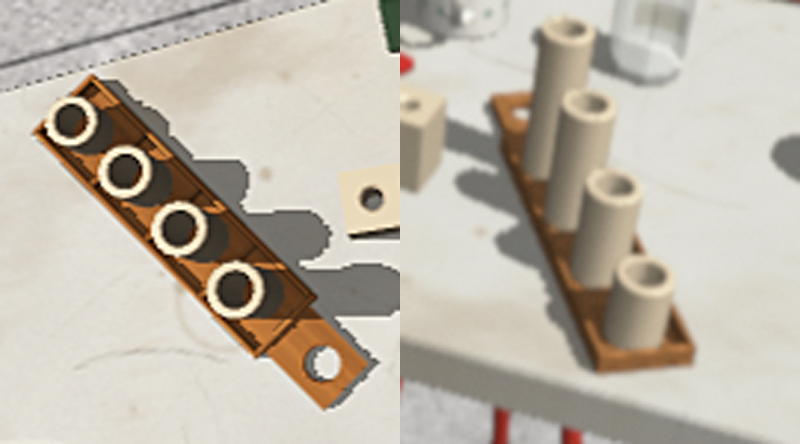

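```bash
python3 - <<'E'
from h import *
s=2.963
d=np.array([1,1])/2**.5;e=np.array([-1,1])/2**.5
t=lambda x,y,z:ray("top",150+(x+.5)/s-.5,170+(y+.5)/s-.5,z)[:2]
# rim corners (outer, z=16), tray only
C=[t(*p,16) for p in((33,133),(94,75),(317,298),(258,356))];c=np.mean(C,0);print(c)
u=(C[0]+C[1]-C[2]-C[3]);u/=np.linalg.norm(u);v=np.array([-u[1],u[0]])
for n,x,y,z in(("short",72,121,54),("third",125,172,76),("second",180,229,98),("tall",236,290,120)):
    P=t(x,y,z);print(n,P.round(1),((P-c)@u).round(1),((P-c)@v).round(1))
E
```

```text
[439.10824298 283.83181757]
short [500.1 346.5] 87.4 1.2
third [461.8 304.4] 30.6 -1.5
second [422.  263.4] -26.5 -2.3
tall [382.5 224.4] -82.0 -2.0
```

All four are within 4 mm of their compartment centres, and the squares were not touched. Handing in.

```bash
python3 -c "
from cell import robot
print(robot.hand_in())"
```

```text
the job is handed in; nothing more can be done
None
```

I packed the four round props upright in the caddy, tallest by the handle to shortest at the far end, each about 4 mm or less from its compartment centre by the last top picture. The squares were left alone, and the job was handed in at about 32 s; no verdict was returned.

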